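# Break the lid stay and shut the blue sample case

### The arm

A 6-joint arm with a two-finger parallel gripper is mounted at the origin on a cart in front of the work surface, level with it; the furniture and walls round the work are solid. World frame = base frame: x ahead of the robot, y to its left, z up, the work surface at z = 0. Lengths are in m, angles in degrees, forces in N, time in s.
With the tool pointing down it reaches from about 0.375 to 0.9 m from the base axis. Payload 3.1 kg.
Tool frame: the origin (TCP) lies between the finger pads; the fingertips stand 22 mm ahead of it and the grasp point (between the pads) lies 3 mm ahead of it (bot.tip_extent is the distance from the TCP to the fingertips, in m); y points along the fingers, z is the direction in which the jaws open and shut, and the axes are right-handed (so a half turn about y gives the same grasp; the last joint's range is limited). The gripper opens to 87 mm and grips with 3 to 60 N. Pads are 19 mm wide; open, the fingers measure 117 mm over their backs; the gripper's body (75 mm by 190 mm) begins 51 mm behind the grasp point.
Start: joints at [-86.66, 30.224, 82.088, -0, 67.689, -10.227], TCP at [0.147, -0.608, 0.245] pointing down, gripper open.
Joint ranges: [-176.69, 176.69], [-43.24, 126.21], [12.49, 139.97], [-82, 262], [0, 151.66], [-163.58, 163.58]. Speed limits (degrees/s): [159.86, 159.86, 180, 180, 180, 180].

### API

Orientations are given as a 3x3 rotation matrix whose columns are the frame's x, y, z axes.
In Python, from rig import bot, eyes, models gives the robot as it stands. The module is installed in compiled form; this text tells all that it offers.
- The arm moves only by the tool arm_command, never from a script. Its arguments are lists of equal length, an entry for each row: "translation": the shift along the tool's x, y, z each as a share of 0.08 m, from -1 to 1, a list of three; "rotation": the turn, a rotation vector about the tool's x, y, z each as a share of 60 degrees, from -1 to 1, a list of three; "grip": the closure, from -1 (fully open) to 1 (shut), so that 0 is half open. In form: {"translation": [[x, y, z], ...], "rotation": [[rx, ry, rz], ...], "grip": [grip, ...]}. A call has 1 to 5 rows; each row is the pose to reach, as a shift and turn from the pose commanded when the call began, along the tool's axes at that moment; what a row does not reach only later rows make up. A row lasts 1/10 s, in which the tool goes at most 50 mm and 8.59 degrees, less where a joint would pass 70% of its speed; a pose out of reach is approached as far as the arm can. A call with a number of a shift or a turn outside -1 to 1 is refused whole. A call with a gripper value outside its range is refused whole. The fingers move at their own pace and stop on an object; the grip force is fixed at half the most. Time passes only in rows, so rows that repeat a pose let the fingers close. It gives the time, the measured TCP pose, the force and the opening at its end, in the units of the state.
- bot.read_state(): the state, without advancing time (a new reading comes with each control period).
- eyes.capture(name): name is "side" or "top"; returns a dict with "image" (384x512x3 uint8, blue, green, red), "mtx" (3x3 intrinsics, pixels), "dist_coeffs" ([k1, k2, p1, p2, k3] as OpenCV has them; the pictures are not rectified), "rvec" (rotation vector, rad) and "tvec" (3), from world to camera coordinates, as OpenCV has them. Camera axes: x right, y down, z forward; pixel columns grow to the right and rows downward; lengths in m; the calibration is good to about 2 mm. A picture is of the moment at which its call begins. There is no depth.
- bot.hand_in(): hands the job in, once; it reports no verdict.
Trained networks look in the newest picture that a camera, given by its name, has taken for a name from the list of things; names that differ only in an ending like _2 or _b are one class to them, and where a whole thing is asked for, a point or a joint stands for the part that bears it (a point fixed in the world has none). Each returns a list of dicts, best first, with "conf" (0 to 1); they miss things now and then, are a little off and sometimes report something else, mostly with a low value. They report only what shows in the picture. A call takes as long as a camera call.
- models.recognise(camera, thing): "extent" ([left, top, right, bottom] as shares, 0 to 1, of the picture: columns of its width, rows of its height, round what is visible of it).
- models.spot_point(camera, thing): "point" ([column, row] as shares, 0 to 1, of the picture: columns of its width, rows of its height: a listed point, or the origin of a listed thing).
The state is a dict: "time_s": time; "joint_positions": joint angles; "qvel": joint speeds; "tau": joint torques, N m; "position": TCP position; "tcp_rot": TCP orientation; "force": force on the tool from outside, world axes, zero at the start; "moment": the same for the moment, N m; "opening": opening from 0.0 (shut) to 1.0 (fully open).
Only numpy, scipy, OpenCV 4.12 (cv2) and the standard library are available. Lean on these libraries where they do the work, as an engineer would, in place of code of your own. Each camera call takes 0.05 s, during which the arm holds its last target. There are 200 camera calls.

### The job

Two small sample cases stand open, each lid locked up by a folding stay at its side. Press the red knob at the knee of the blue case's stay down to break the stay, then lower the blue lid until it is fully shut. Leave the grey case standing open with its stay locked.

Things in the scene. Friction and masses are not known exactly. Their poses are not given: they have to be found in the camera images.
- blue_case: Blue sample case, lid standing open, fixed to the worktop: 130 deep (x) x 100 wide (y) x 70 mm high to the rim. Origin: centre of its underside, at worktop height; x points from its front to the lid hinge, z up. Hinge axis: along y at x = +65, z = 72 mm. Its two-bar steel stay (40 + 90 mm) runs outside the right (-y) wall from a pivot at x = -45, z = 60 mm up to the lid.
- blue_knee (a point): Top of the red round knob (22 mm diameter, 26 mm long, lying along y) at the knee of the blue stay: x = -16, y = -69, z = 96 mm in the case's frame at the start. The locked stay bars the lid however it is pushed; pushing the knob down (3 to 6 N) folds the knee downward. 15 to 18 mm down breaks it well; the lid then comes forward about 0.2 rad with it, so press no deeper than 20 mm.
- blue_edge (a point): Point on the outer face of the blue lid, midway across, 15 mm short of its free edge: the place to push the lid down once the stay is broken. It lies 115 mm along the lid from the hinge axis and 13 mm out from it (lid 130 mm long, 13 mm thick); 187 mm over the worktop at the start, 85 mm with the lid shut. Moves with the lid.
- blue_lid (a joint): Angle of the blue lid (rad): 0 upright as at the start, 1.57 fully shut (a stop); it shuts toward the case's front. Its hinge is stiff: once the stay is broken the lid stays where it is left and takes about 1 to 5 N near its edge to push down.
- blue_stay (a joint): Fold angle at the knee of the blue case's stay (rad): 0 locked as at the start, grows as the knee is pressed down; about 2.4 with the lid shut.
- grey_case: The other case, grey, of the same make, size and frame as the blue one, also open with a locked stay on its right side; fixed to the worktop. To be left alone.
- grey_stay (a joint): Fold angle at the knee of the grey case's stay (rad): 0 locked as at the start.

How it is judged (in metres and radians):
On the way:
1. the blue case's stay is broken: its knee is folded by more than 0.4 rad (value of joint blue_stay above 0.4 rad), for 0.1 s.
At the end, for the whole second after the job is handed in: the blue lid is shut to within 0.1 rad (about 12 mm at its free edge) and at rest, and the grey case's stay is still locked (folded less than 0.2 rad) (value of joint blue_lid above 1.47 rad and velocity of joint blue_lid below 0.05 rad/s and value of joint grey_stay below 0.2 rad); the robot touches nothing.
It fails at once if the grey case's stay is broken (its knee folded more than 0.3 rad) (value of joint grey_stay above 0.3 rad).
It also fails if it takes over 43 s, if anything falls off the work surface, if the arm or the gripper's body presses on something with over 40 N, if the wrist force passes 120 N, or if a joint passes its speed limit or range.

## Working session

There is one attempt and no reset: what is moved stays moved. The work goes in short steps, Python scripts to look and compute and a tool call to move; the robot and the scene stay as the last step left them, time stands still between calls to the robot, and variables do not carry over. Pictures are saved under pics/ and viewed, about 8 in all and at most 12, crops included, and the job is handed in when it is done.

Besides the shell and the picture viewer there is one more tool, called after "Emit:" as a command line: name --argument value ..., lists and objects as JSON in quotes. arm_command: Moves the arm, as the interface text tells. Shift numbers are shares of 0.08 m and turn numbers shares of 60 degrees, none past 1 either way. Its arguments: {"type":"object","properties":{"translation":{"type":"array"},"rotation":{"type":"array"},"grip":{"type":"array"}},"required":["translation","rotation","grip"]}

```bash
mkdir -p pics; cat > h.py <<'E'
import numpy as np, cv2, sys
from rig import bot, eyes, models
W,H=512,384
def cap(n,save=None):
    c=eyes.capture(n)
    if save: cv2.imwrite(f'pics/{save}.png',c['image'])
    return c
def proj(c,P): return cv2.projectPoints(np.array(P,float).reshape(-1,1,3),c['rvec'],c['tvec'],c['mtx'],c['dist_coeffs'])[0].reshape(-1,2)
def ray(c,uv):
    p=cv2.undistortPoints(np.array(uv,float).reshape(1,1,2),c['mtx'],c['dist_coeffs']).ravel()
    R=cv2.Rodrigues(c['rvec'])[0]; o=-R.T@c['tvec'].ravel(); d=R.T@np.array([*p,1]); return o,d/np.linalg.norm(d)
E
python3 - <<'E'
from h import *
im=[]
for n in('top','side'):
    c=cap(n); im.append(c['image'])
    o,_=ray(c,(0,0)); print(n,'cam',o.round(3))
    for t in('blue_case','grey_case','blue_knee','blue_edge'):
        r=models.spot_point(n,t)
        print(n,t,[(round(q['conf'],2),(np.array(q['point'])*[W,H]).round(1)) for q in r[:3]])
        r=models.recognise(n,t) if 'case' in t else []
        print('   box',[(round(q['conf'],2),(np.array(q['extent'])*[W,H,W,H]).round()) for q in r[:2]])
cv2.imwrite('pics/a.png',cv2.resize(im[0],(768,576)));cv2.imwrite('pics/b.png',cv2.resize(im[1],(768,576)))
print(bot.read_state())
E
```

```text
top cam [0.479 0.303 0.971]
top blue_case [(0.7, array([204. , 192.4]))]
   box [(0.76, array([173., 150., 229., 216.]))]
top grey_case [(0.71, array([301.4, 199.6]))]
   box [(0.76, array([281., 158., 337., 229.]))]
top blue_knee [(0.7, array([224.1, 195.9])), (0.34, array([299.5, 199.8]))]
   box []
top blue_edge [(0.96, array([195. , 152.7]))]
   box []
side cam [0.262 0.894 0.667]
side blue_case [(0.67, array([227.1, 287.6]))]
   box [(0.56, array([169., 190., 269., 320.]))]
side grey_case [(0.78, array([289.2, 216. ]))]
   box [(0.68, array([255., 131., 324., 232.])), (0.52, array([215., 220., 245., 244.]))]
side blue_knee [(0.85, array([252.6, 239.8])), (0.27, array([227.4, 291. ]))]
   box []
side blue_edge [(0.92, array([189., 206.]))]
   box []
{'time_s': 0.7, 'joint_positions': array([-8.66573734e+01,  3.02223263e+01,  8.20877232e+01,  1.16960937e-04,
        6.76903163e+01, -1.02274540e+01]), 'qvel': array([-0.08232894,  0.08654481, -0.00930588,  0.0160205 , -0.06390753,
       -0.04855353]), 'tau': array([-1.95848712e-03, -4.39871657e+01, -1.76950514e+01,  6.31804112e-02,
        5.02592046e-02, -1.86251799e-05]), 'position': array([ 0.14667245, -0.6075176 ,  0.24456092]), 'tcp_rot': array([[-9.72083839e-01,  1.51300314e-06,  2.34633779e-01],
       [-2.34633779e-01,  6.48501249e-06, -9.72083839e-01],
       [-2.99236888e-06, -1.00000000e+00, -5.94897420e-06]]), 'force': array([-0.61471265,  0.14665394,  0.23851099]), 'moment': array([-0.07336464, -0.03448304, -0.02751504]), 'opening': 0.9954383493351878}
```

View pics/a.png

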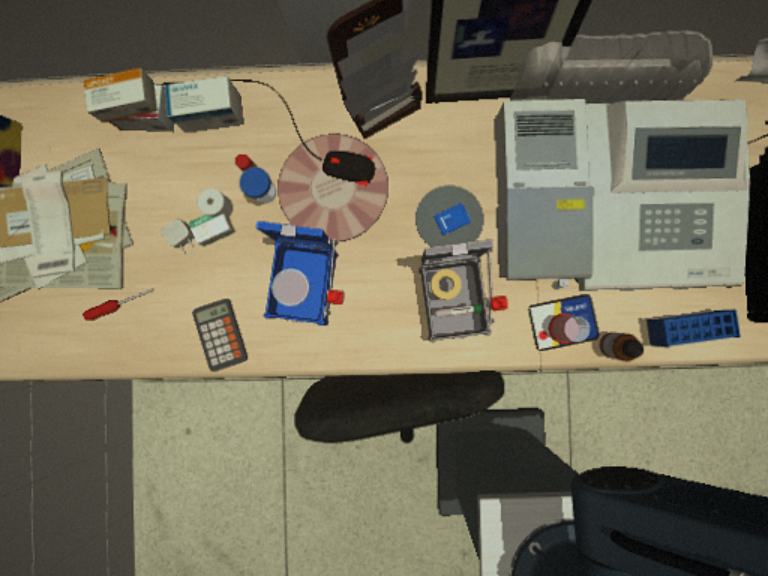

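View pics/b.png

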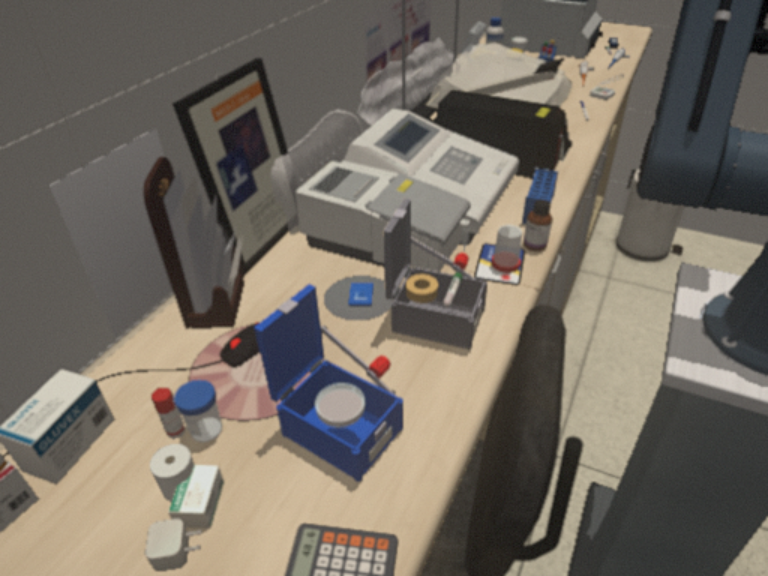

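Top view: blue case around (300,275) with its red knob at (336,297), grey case around (455,290) with its knob at (500,303). Both hinges are on the far side. The side view agrees. Next I fit both case poses.

```bash
cat > fit.py <<'E'
from h import *
from scipy.optimize import least_squares
K=[-.016,-.069,.096]; E=[.078,0,.187]; O=[0,0,0]
def Tw(p,P):
    P=np.array(P,float).reshape(-1,3);c,s=np.cos(p[2]),np.sin(p[2])
    return P@np.array([[c,-s,0],[s,c,0],[0,0,1]]).T+[p[0],p[1],0]
E
python3 - <<'E'
from fit import *
C={};obs=[]
for n in('top','side'):
    C[n]=cap(n)
    for t,P in(('blue_knee',K),('blue_edge',E),('blue_case',O)):
        r=models.spot_point(n,t)
        if r: obs.append((n,P,np.array(r[0]['point'])*[W,H],1 if P is not O else .4))
f=lambda p:np.concatenate([w*(proj(C[n],Tw(p,P))[0]-uv) for n,P,uv,w in obs])
s=least_squares(f,[.5,.3,0],loss='soft_l1');p=s.x;print(p[:2].round(4),np.degrees(p[2]),f(p).reshape(-1,2).round(1))
print('knee',Tw(p,K),'edge',Tw(p,E))
R=[];h=.07
cor=[[-.065,-.05,h],[-.065,.05,h],[.065,.05,h],[.065,-.05,h]]
ims=[]
for n in C:
    im=C[n]['image'].copy(); S=4; 
    q=proj(C[n],Tw(p,cor+[[-.065,-.05,0],[-.065,.05,0]]));k=proj(C[n],Tw(p,[K,E]))
    m=q.mean(0).astype(int);x0,y0=m-[50,65]
    cr=cv2.resize(im[y0:y0+120,x0:x0+100],None,fx=S,fy=S,interpolation=cv2.INTER_CUBIC)
    g=lambda a:tuple(((a-[x0,y0]+.5)*S).astype(int).tolist())
    cv2.polylines(cr,[np.array([g(a) for a in q[:4]])],True,(0,255,255),1)
    for a in q[4:]: cv2.circle(cr,g(a),4,(0,255,0),1)
    for a in k: cv2.circle(cr,g(a),4,(255,255,255),1)
    ims.append(cr)
cv2.imwrite('pics/c.png',np.hstack(ims))
E
```

```text
[0.5465 0.4677] -7.738153579868339 [[-0.6 -0.6]
 [ 0.1 -1.5]
 [ 0.3 -1.2]
 [ 4.2 -0. ]
 [ 0.2  2.1]
 [ 0.3 -0.5]]
knee [[0.52139584 0.40144012 0.096     ]] edge [[0.62383043 0.45715506 0.187     ]]
```

View pics/c.png

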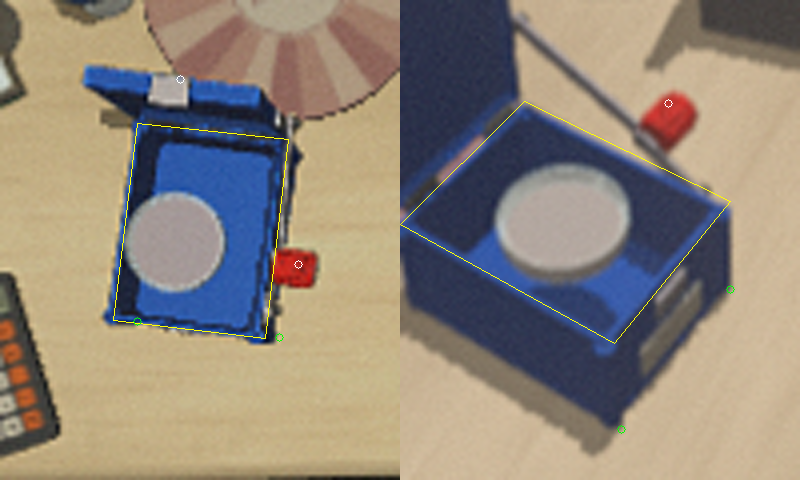

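```bash
cat > plan.py <<'E'
from fit import *
P=np.array([.5465,.4677,np.radians(-7.738)])
def plan(start,wps,maxrot=38):
    """poses x,y,z,yaw(deg of tool z); greedy steps as calls"""
    cur=np.array(start,float)
    for w in wps:
        w=np.array(w,float)
        while True:
            d=w-cur; a=np.radians(cur[3]);s,c=np.sin(a),np.cos(a)
            R=np.array([[s,0,c],[-c,0,s],[0,-1,0]])
            u=R.T@d[:3]/.08
            f=min(1,.98/max(1e-9,abs(u).max()),maxrot/max(1e-9,abs(d[3])))
            t=(u*f).round(2); r=round(-d[3]*f/60,2)
            n=int(max(np.ceil(np.linalg.norm(t)*80/50),np.ceil(abs(r)*60/8.59)))
            cur[:3]+=R@t*.08; cur[3]-=r*60
            print('t',t.tolist(),'ry',r,'rows',n,'->',cur.round(3).tolist())
            if f>=1: break
E
python3 - <<'E'
from plan import *
k=Tw(P,[-.016,-.074,0])[0]; print(k)
plan([.147,-.608,.245,-76.4],[[.43,-.1,.31,15],[k[0],k[1],.30,82.3]])
E
```

```text
[0.52068208 0.39652813 0.        ]
t [-0.91, -0.15, -0.98] ry -0.28 rows 3 -> [0.199, -0.515, 0.257, -59.6]
t [-0.98, -0.13, -0.58] ry -0.24 rows 2 -> [0.243, -0.435, 0.267, -45.2]
t [-0.98, -0.11, -0.28] ry -0.21 rows 2 -> [0.283, -0.364, 0.276, -32.6]
t [-0.98, -0.11, -0.06] ry -0.21 rows 2 -> [0.322, -0.295, 0.285, -20.0]
t [-0.98, -0.11, 0.16] ry -0.21 rows 2 -> [0.36, -0.226, 0.294, -7.4]
t [-0.98, -0.12, 0.39] ry -0.22 rows 2 -> [0.401, -0.152, 0.303, 5.8]
t [-0.61, -0.08, 0.42] ry -0.15 rows 2 -> [0.43, -0.1, 0.31, 14.8]
t [-0.98, 0.02, 0.46] ry -0.19 rows 2 -> [0.445, -0.015, 0.308, 26.2]
t [-0.98, 0.02, 0.73] ry -0.22 rows 2 -> [0.463, 0.081, 0.307, 39.4]
t [-0.83, 0.03, 0.98] ry -0.23 rows 3 -> [0.482, 0.182, 0.304, 53.2]
t [-0.49, 0.02, 0.98] ry -0.19 rows 2 -> [0.497, 0.268, 0.303, 64.6]
t [-0.26, 0.02, 0.98] ry -0.18 rows 2 -> [0.512, 0.348, 0.301, 75.4]
t [-0.05, 0.01, 0.61] ry -0.12 rows 1 -> [0.521, 0.396, 0.3, 82.6]
```

Emit:
arm_command --translation '[[-0.91,-0.15,-0.98],[-0.91,-0.15,-0.98],[-0.91,-0.15,-0.98]]' --rotation '[[0,-0.28,0],[0,-0.28,0],[0,-0.28,0]]' --grip '[1,1,1]'

```text
time_s: 1.4
position: [0.2009, -0.5087, 0.2566]
tcp_rot: [[-0.86, 0.0, 0.51], [-0.51, 0.005, -0.86], [-0.003, -1.0, -0.004]]
force: [-0.3, 0.1, -0.6]
opening: 0.807
```

Emit:
arm_command --translation '[[-0.98,-0.13,-0.58],[-0.98,-0.13,-0.58],[-0.98,-0.13,-0.58]]' --rotation '[[0,-0.24,0],[0,-0.24,0],[0,-0.24,0]]' --grip '[1,1,1]'

```text
time_s: 1.7
position: [0.2447, -0.43, 0.2673]
tcp_rot: [[-0.707, 0.0, 0.707], [-0.707, 0.003, -0.707], [-0.002, -1.0, -0.002]]
force: [0.4, 0.2, -0.2]
opening: 0.543
```

Emit:
arm_command --translation '[[-0.98,-0.11,-0.28],[-0.98,-0.11,-0.28],[-0.98,-0.11,-0.28]]' --rotation '[[0,-0.21,0],[0,-0.21,0],[0,-0.21,0]]' --grip '[1,1,1]'

```text
time_s: 2.0
position: [0.284, -0.361, 0.2761]
tcp_rot: [[-0.537, 0.0, 0.844], [-0.844, 0.001, -0.537], [-0.001, -1.0, -0.0]]
force: [-0.2, 0.2, -0.2]
opening: 0.268
```

As planned; continuing.

Emit:
arm_command --translation '[[-0.98,-0.11,-0.06],[-0.98,-0.11,-0.06],[-0.98,-0.11,-0.06]]' --rotation '[[0,-0.21,0],[0,-0.21,0],[0,-0.21,0]]' --grip '[1,1,1]'

```text
time_s: 2.3
position: [0.3221, -0.2938, 0.285]
tcp_rot: [[-0.341, 0.001, 0.94], [-0.94, -0.0, -0.341], [0.0, -1.0, 0.001]]
force: [0.3, -0.2, -0.4]
opening: 0.027
```

Emit:
arm_command --translation '[[-0.98,-0.11,0.16],[-0.98,-0.11,0.16],[-0.98,-0.11,0.16]]' --rotation '[[0,-0.21,0],[0,-0.21,0],[0,-0.21,0]]' --grip '[1,1,1]'

```text
time_s: 2.6
position: [0.3613, -0.2253, 0.2938]
tcp_rot: [[-0.128, 0.001, 0.992], [-0.992, -0.001, -0.128], [0.001, -1.0, 0.001]]
force: [-1.1, 0.7, -1.1]
opening: 0.002
```

Emit:
arm_command --translation '[[-0.98,-0.12,0.39],[-0.98,-0.12,0.39],[-0.98,-0.12,0.39]]' --rotation '[[0,-0.22,0],[0,-0.22,0],[0,-0.22,0]]' --grip '[1,1,1]'

```text
time_s: 2.9
position: [0.4029, -0.1517, 0.3034]
tcp_rot: [[0.102, 0.002, 0.995], [-0.995, -0.001, 0.102], [0.001, -1.0, 0.002]]
force: [0.2, -0.0, -0.1]
opening: 0.005
```

Emit:
arm_command --translation '[[-0.61,-0.08,0.42],[-0.61,-0.08,0.42]]' --rotation '[[0,-0.15,0],[0,-0.15,0]]' --grip '[1,1]'

```text
time_s: 3.1
position: [0.4316, -0.1001, 0.3097]
tcp_rot: [[0.255, 0.002, 0.967], [-0.967, -0.001, 0.255], [0.001, -1.0, 0.002]]
force: [0.5, -0.5, 0.1]
opening: 0.004
```

Emit:
arm_command --translation '[[-0.98,0.02,0.46],[-0.98,0.02,0.46],[-0.98,0.02,0.46]]' --rotation '[[0,-0.19,0],[0,-0.19,0],[0,-0.19,0]]' --grip '[1,1,1]'

```text
time_s: 3.4
position: [0.4459, -0.0136, 0.3074]
tcp_rot: [[0.442, -0.0, 0.897], [-0.897, 0.0, 0.442], [-0.0, -1.0, -0.0]]
force: [0.5, -0.5, -0.2]
opening: 0.004
```

Emit:
arm_command --translation '[[-0.98,0.02,0.73],[-0.98,0.02,0.73],[-0.98,0.02,0.73]]' --rotation '[[0,-0.22,0],[0,-0.22,0],[0,-0.22,0]]' --grip '[1,1,1]'

```text
time_s: 3.7
position: [0.4646, 0.0833, 0.306]
tcp_rot: [[0.636, 0.001, 0.771], [-0.771, 0.001, 0.636], [0.0, -1.0, 0.001]]
force: [-0.1, -0.3, -0.1]
opening: 0.007
```

Emit:
arm_command --translation '[[-0.83,0.03,0.98],[-0.83,0.03,0.98],[-0.83,0.03,0.98]]' --rotation '[[0,-0.23,0],[0,-0.23,0],[0,-0.23,0]]' --grip '[1,1,1]'

```text
time_s: 4.0
position: [0.4838, 0.1842, 0.3035]
tcp_rot: [[0.801, 0.002, 0.598], [-0.598, 0.001, 0.801], [0.001, -1.0, 0.002]]
force: [-0.5, -0.5, -0.7]
opening: 0.003
```

Emit:
arm_command --translation '[[-0.49,0.02,0.98],[-0.49,0.02,0.98],[-0.49,0.02,0.98]]' --rotation '[[0,-0.19,0],[0,-0.19,0],[0,-0.19,0]]' --grip '[1,1,1]'

```text
time_s: 4.3
position: [0.4997, 0.2694, 0.3017]
tcp_rot: [[0.903, 0.002, 0.43], [-0.43, 0.0, 0.903], [0.002, -1.0, 0.001]]
force: [-0.3, -0.1, 0.2]
opening: 0.007
```

Emit:
arm_command --translation '[[-0.26,0.02,0.98],[-0.26,0.02,0.98],[-0.26,0.02,0.98]]' --rotation '[[0,-0.18,0],[0,-0.18,0],[0,-0.18,0]]' --grip '[1,1,1]'

```text
time_s: 4.6
position: [0.5144, 0.3484, 0.2999]
tcp_rot: [[0.967, 0.001, 0.254], [-0.254, -0.0, 0.967], [0.001, -1.0, 0.0]]
force: [-0.5, -0.5, 0.0]
opening: 0.008
```

Emit:
arm_command --translation '[[-0.05,0.01,0.61],[-0.05,0.01,0.61],[-0.05,0.01,0.61]]' --rotation '[[0,-0.12,0],[0,-0.12,0],[0,-0.12,0]]' --grip '[1,1,1]'

```text
time_s: 4.9
position: [0.5217, 0.3942, 0.2991]
tcp_rot: [[0.991, -0.001, 0.133], [-0.133, -0.002, 0.991], [-0.0, -1.0, -0.003]]
force: [-0.0, 0.2, 0.8]
opening: 0.005
```

Emit:
arm_command --translation '[[0,0.5,0.02],[0,0.93,0.02],[0,0.93,0.02]]' --rotation '[[0,0,0],[0,0,0],[0,0,0]]' --grip '[1,1,1]'

```text
time_s: 5.2
position: [0.5183, 0.3936, 0.2204]
tcp_rot: [[0.991, -0.011, 0.133], [-0.133, -0.007, 0.991], [-0.01, -1.0, -0.008]]
force: [-0.6, 0.5, -0.3]
opening: 0.002
```

Emit:
arm_command --translation '[[0,0.4,0],[0,0.8,0],[0,0.9,0],[0,0.9,0]]' --rotation '[[0,0,0],[0,0,0],[0,0,0],[0,0,0]]' --grip '[1,1,1,1]'

```text
time_s: 5.6
position: [0.5212, 0.3969, 0.1535]
tcp_rot: [[0.991, -0.001, 0.131], [-0.131, -0.001, 0.991], [-0.001, -1.0, -0.001]]
force: [-0.4, 0.5, 0.3]
opening: 0.006
```

```bash
cat > look.py <<'E'
from h import *
def pair(name,box={'top':(130,110,260,240),'side':(130,140,290,300)}):
    ims=[]
    for n,(a,b,c,d) in box.items():
        im=cap(n)['image'][b:d,a:c]; ims.append(cv2.resize(im,(400,400),interpolation=cv2.INTER_CUBIC))
    cv2.imwrite(f'pics/{name}.png',np.hstack(ims))
E
python3 -c "
from look import *
pair('d');s=bot.read_state();print(s['position'],s['force'])"
```

```text
[0.52243437 0.39821504 0.15555122] [ 0.9818308  -0.02374339  0.40981817]
```

View pics/d.png

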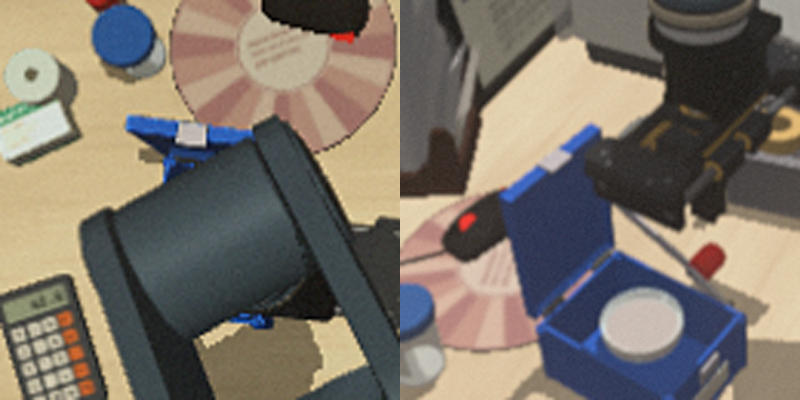

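The fingertips stand right above the red knob, at about (705,215) with the knob at (705,260) in the right panel. The gripper body clears the lid. Pressing slowly now.

Emit:
arm_command --translation '[[0,0.15,0],[0,0.3,0],[0,0.4,0],[0,0.45,0],[0,0.48,0]]' --rotation '[[0,0,0],[0,0,0],[0,0,0],[0,0,0],[0,0,0]]' --grip '[1,1,1,1,1]'

```text
time_s: 6.2
position: [0.5226, 0.3978, 0.1153]
tcp_rot: [[0.992, 0.003, 0.129], [-0.129, -0.001, 0.992], [0.003, -1.0, -0.0]]
force: [2.7, -2.7, 4.9]
opening: 0.005
```

Emit:
arm_command --translation '[[0,0.03,0],[0,0.06,0],[0,0.09,0],[0,0.12,0],[0,0.12,0]]' --rotation '[[0,0,0],[0,0,0],[0,0,0],[0,0,0],[0,0,0]]' --grip '[1,1,1,1,1]'

```text
time_s: 6.7
position: [0.5235, 0.3992, 0.1068]
tcp_rot: [[0.992, 0.006, 0.13], [-0.13, 0.003, 0.992], [0.005, -1.0, 0.004]]
force: [3.7, -1.4, 4.2]
opening: 0.005
```

Emit:
arm_command --translation '[[0,0.03,0],[0,0.06,0],[0,0.07,0],[0,0.07,0]]' --rotation '[[0,0,0],[0,0,0],[0,0,0],[0,0,0]]' --grip '[1,1,1,1]'

```text
time_s: 7.1
position: [0.5215, 0.3988, 0.1002]
tcp_rot: [[0.992, 0.001, 0.13], [-0.13, 0.001, 0.992], [0.001, -1.0, 0.002]]
force: [3.0, 0.9, 4.3]
opening: 0.005
```

```bash
python3 - <<'E'
from look import *
pair('e');s=bot.read_state();print(s['position'],s['force'])
for n in('top','side'): print(n,[(round(q['conf'],2),(np.array(q['point'])*[W,H]).round(1)) for q in models.spot_point(n,'blue_edge')[:2]])
E
```

```text
[0.52110778 0.39872216 0.10000543] [3.0704196  1.05889565 3.37589884]
top [(0.74, array([195.2, 158. ]))]
side [(0.83, array([196.4, 210.8]))]
```

View pics/e.png

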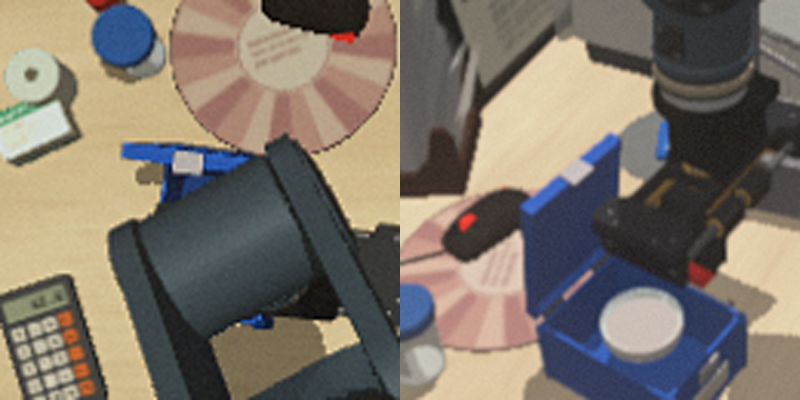

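The lid has come forward and the knob is down about 18 mm. Lifting off, then I will measure the lid angle.

Emit:
arm_command --translation '[[0,-0.4,0],[0,-0.98,0],[0,-0.98,0]]' --rotation '[[0,0,0],[0,0,0],[0,0,0]]' --grip '[1,1,1]'

```text
time_s: 7.6
position: [0.5217, 0.3995, 0.1828]
tcp_rot: [[0.992, 0.004, 0.129], [-0.129, 0.003, 0.992], [0.004, -1.0, 0.004]]
force: [1.5, 0.9, 0.6]
opening: 0.004
```

Emit:
arm_command --translation '[[0,-0.5,0],[0,-0.98,0],[0,-0.98,0]]' --rotation '[[0,0,0],[0,0,0],[0,0,0]]' --grip '[1,1,1]'

```text
time_s: 7.9
position: [0.5215, 0.3993, 0.2607]
tcp_rot: [[0.992, 0.004, 0.129], [-0.129, 0.003, 0.992], [0.004, -1.0, 0.004]]
force: [0.5, 0.4, 0.4]
opening: 0.005
```

Emit:
arm_command --translation '[[0,-0.55,0],[0,-0.55,0],[0,-0.55,0]]' --rotation '[[0,0,0],[0,0,0],[0,0,0]]' --grip '[1,1,1]'

```text
time_s: 8.2
position: [0.5197, 0.398, 0.2996]
tcp_rot: [[0.992, -0.003, 0.129], [-0.129, -0.001, 0.992], [-0.002, -1.0, -0.001]]
force: [-0.0, 0.6, -0.6]
opening: 0.003
```

```bash
cat > lid.py <<'E'
from plan import *
def edge(t): return [.065-.115*np.sin(t)+.013*np.cos(t),0,.072+.115*np.cos(t)+.013*np.sin(t)]
def knob(phi): pass
def lid():
    for n in('side','top'):
        c=cap(n)
        for q in models.spot_point(n,'blue_edge')[:1]:
            uv=np.array(q['point'])*[W,H]
            s=least_squares(lambda t:proj(c,Tw(P,edge(t[0])))[0]-uv,[.3])
            print(n,round(q['conf'],2),'lid angle',s.x.round(3),'resid px',s.fun.round(1))
        k=models.spot_point(n,'blue_knee')[:1]
        for q in k: print('  knee',round(q['conf'],2),np.array(q['point'])*[W,H],'start proj',proj(c,Tw(P,K))[0],'17mm',proj(c,Tw(P,np.array(K)-[0,0,.017]))[0])
def tcp():
    s=bot.read_state();d=s['position'][:2]-P[:2];c,q=np.cos(P[2]),np.sin(P[2])
    print('tcp in case mm',np.round([1e3*(c*d[0]+q*d[1]),1e3*(-q*d[0]+c*d[1]),1e3*s['position'][2]],1),'F',s['force'].round(1),'t',s['time_s'])
E
python3 -c "
from lid import *
lid();tcp()"
```

```text
side 0.65 lid angle [0.162] resid px [ 0.  -0.1]
  knee 0.68 [248.1152 244.4928] start proj [252.73672408 239.47331019] 17mm [252.96315095 245.24963613]
tcp in case mm [-16.7 -72.7 298.8] F [ 0.7 -0.1  1.3] t 8.5
```

Emit:
arm_command --translation '[[0.4,0,0.4],[0.75,0,0.9],[0.75,0,0.91]]' --rotation '[[0,0,0],[0,0,0],[0,0,0]]' --grip '[1,1,1]'

```text
time_s: 8.8
position: [0.593, 0.4656, 0.2969]
tcp_rot: [[0.992, 0.0, 0.129], [-0.129, 0.001, 0.992], [0.0, -1.0, 0.001]]
force: [-0.4, -0.7, -0.2]
opening: 0.006
```

Emit:
arm_command --translation '[[0.4,0,0],[0.7,0,0],[0.7,0.2,0],[0.7,0.2,0]]' --rotation '[[0,0,0],[0,0,0],[0,0,0],[0,0,0]]' --grip '[1,1,1,1]'

```text
time_s: 9.2
position: [0.6443, 0.4539, 0.2808]
tcp_rot: [[0.991, -0.006, 0.13], [-0.13, -0.003, 0.991], [-0.006, -1.0, -0.004]]
force: [-0.2, 0.1, -0.7]
opening: 0.004
```

Emit:
arm_command --translation '[[0,0.4,0],[0,0.8,0],[0,0.95,0],[0,0.95,0]]' --rotation '[[0,0,0],[0,0,0],[0,0,0],[0,0,0]]' --grip '[1,1,1,1]'

```text
time_s: 9.6
position: [0.6434, 0.4548, 0.2058]
tcp_rot: [[0.992, -0.006, 0.129], [-0.129, -0.003, 0.992], [-0.005, -1.0, -0.003]]
force: [-0.8, -0.1, 0.3]
opening: 0.003
```

```bash
python3 - <<'E'
from lid import *
from look import pair
tcp(); pair('f')
# tip-centre path (case frame, TCP z) for lid angles, rel steps in units
pr=None
for t in [.16,.25,.35,.5,.65,.8,.95,1.1,1.25,1.4,1.57,1.6]:
    e=edge(t); q=np.array([e[0]*1e3+9.5,e[2]*1e3+22]); print(t,q.round(1),(0 if pr is None else ((q-pr)/80*[1,-1]).round(3))); pr=q
E
```

```text
tcp in case mm [ 97.8   0.3 205.8] F [-0.8 -0.1  0.3] t 9.6
0.16 [ 69.  209.6] 0
0.25 [ 58.6 208.6] [-0.13   0.012]
0.35 [ 47.3 206.5] [-0.142  0.027]
0.5 [ 30.8 201.2] [-0.206  0.067]
0.65 [ 15.3 193.4] [-0.194  0.097]
0.8 [  1.1 183.4] [-0.177  0.125]
0.95 [-11.5 171.5] [-0.157  0.15 ]
1.1 [-22.1 157.7] [-0.133  0.171]
1.25 [-30.5 142.6] [-0.106  0.189]
1.4 [-36.6 126.4] [-0.076  0.203]
1.57 [-40.5 107.1] [-0.048  0.241]
1.6 [-40.8 103.6] [-0.004  0.043]
```

View pics/f.png

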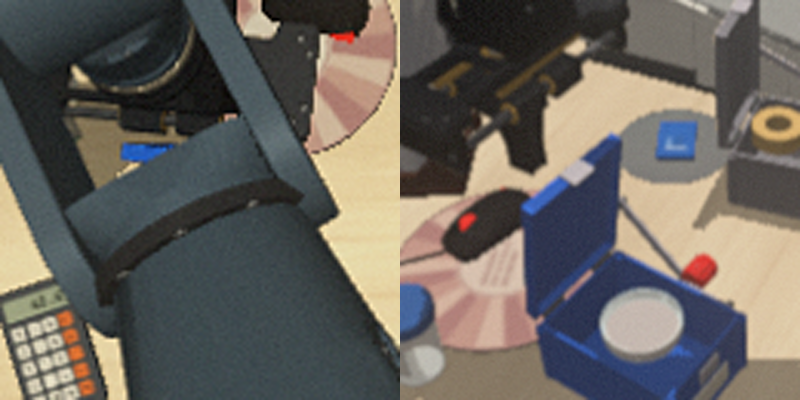

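The side view shows the fingers behind the open lid and the knob lower than before. The push along the arc starts gently.

Emit:
arm_command --translation '[[-0.2,0,0],[-0.3,0,0],[-0.4,0,0],[-0.5,0,0],[-0.6,0,0]]' --rotation '[[0,0,0],[0,0,0],[0,0,0],[0,0,0],[0,0,0]]' --grip '[1,1,1,1,1]'

```text
time_s: 10.2
position: [0.5979, 0.4619, 0.2094]
tcp_rot: [[0.992, 0.002, 0.129], [-0.129, 0.001, 0.992], [0.002, -1.0, 0.001]]
force: [1.5, 0.5, -0.7]
opening: 0.008
```

```bash
python3 -c "
from lid import *
lid();tcp()"
```

```text
side 0.69 lid angle [0.269] resid px [-0.6  0.9]
  knee 0.8 [246.2208 246.4896] start proj [252.73672408 239.47331019] 17mm [252.96315095 245.24963613]
tcp in case mm [ 51.7   0.7 208.3] F [ 0.  -0.1  0.2] t 10.5
```

Emit:
arm_command --translation '[[-0.26,0.09,0],[-0.45,0.18,0],[-0.63,0.31,0],[-0.79,0.46,0],[-0.79,0.46,0]]' --rotation '[[0,0,0],[0,0,0],[0,0,0],[0,0,0],[0,0,0]]' --grip '[1,1,1,1,1]'

```text
time_s: 11.0
position: [0.5326, 0.4693, 0.1697]
tcp_rot: [[0.992, -0.005, 0.128], [-0.128, -0.003, 0.992], [-0.005, -1.0, -0.003]]
force: [-0.6, 0.2, -0.6]
opening: 0.004
```

```bash
python3 -c "
from lid import *
lid();tcp()"
```

```text
side 0.96 lid angle [0.985] resid px [-1.2  0.9]
  knee 0.53 [249.2928 254.2848] start proj [252.73672408 239.47331019] 17mm [252.96315095 245.24963613]
  knee 0.4 [227.4816 196.4928] start proj [224.194334   196.54710992] 17mm [224.94806671 196.84651846]
tcp in case mm [-10.4   0.7 172.5] F [ 0.  -0.6  0.6] t 11.3
```

Emit:
arm_command --translation '[[-0.14,0.18,0],[-0.25,0.37,0],[-0.33,0.57,0],[-0.36,0.7,0],[-0.36,0.72,0]]' --rotation '[[0,0,0],[0,0,0],[0,0,0],[0,0,0],[0,0,0]]' --grip '[1,1,1,1,1]'

```text
time_s: 11.8
position: [0.5059, 0.473, 0.1129]
tcp_rot: [[0.992, -0.002, 0.129], [-0.129, -0.001, 0.992], [-0.002, -1.0, -0.002]]
force: [-0.7, -0.4, 0.2]
opening: 0.009
```

Emit:
arm_command --translation '[[0,0.04,0],[0,0.07,0],[0,0.1,0],[0,0.12,0],[0,0.12,0]]' --rotation '[[0,0,0],[0,0,0],[0,0,0],[0,0,0],[0,0,0]]' --grip '[1,1,1,1,1]'

```text
time_s: 12.3
position: [0.5073, 0.4738, 0.1073]
tcp_rot: [[0.992, 0.002, 0.129], [-0.129, 0.001, 0.992], [0.002, -1.0, 0.001]]
force: [-1.8, -1.5, 8.9]
opening: 0.006
```

```bash
python3 -c "
from lid import *
lid();tcp()"
```

```text
side 0.92 lid angle [1.507] resid px [ 2.2 -0.6]
top 0.68 lid angle [2.895] resid px [-93.2 -17.5]
tcp in case mm [-39.7   0.8 107.3] F [-2.3 -1.5  9.4] t 12.6
```

A 9 N reaction at TCP z = 107 mm, where 107.1 mm was predicted for shut, says the lid is on its stop. One small extra nudge, then lift away.

Emit:
arm_command --translation '[[0,0.02,0],[0,0.03,0],[0,0.03,0]]' --rotation '[[0,0,0],[0,0,0],[0,0,0]]' --grip '[1,1,1]'

```text
time_s: 12.9
position: [0.5073, 0.4738, 0.1071]
tcp_rot: [[0.992, 0.002, 0.129], [-0.129, 0.001, 0.992], [0.002, -1.0, 0.001]]
force: [-5.2, -3.8, 18.0]
opening: 0.006
```

Emit:
arm_command --translation '[[0,-0.3,0],[0,-0.8,0],[0,-0.98,0],[0,-0.98,0]]' --rotation '[[0,0,0],[0,0,0],[0,0,0],[0,0,0]]' --grip '[1,1,1,1]'

```text
time_s: 13.3
position: [0.5084, 0.4747, 0.184]
tcp_rot: [[0.992, 0.006, 0.129], [-0.129, 0.004, 0.992], [0.006, -1.0, 0.005]]
force: [0.6, 0.2, 0.7]
opening: 0.005
```

Emit:
arm_command --translation '[[0,-0.5,0],[0,-0.98,0],[0,-0.98,0],[0,-0.98,0]]' --rotation '[[0,0,0],[0,0,0],[0,0,0],[0,0,0]]' --grip '[1,1,1,1]'

```text
time_s: 13.7
position: [0.5064, 0.4734, 0.2583]
tcp_rot: [[0.992, -0.0, 0.129], [-0.129, -0.0, 0.992], [-0.0, -1.0, -0.0]]
force: [0.2, -0.1, -1.3]
opening: 0.003
```

```bash
python3 -c "
from lid import *
from look import pair
lid();tcp();pair('g',{'top':(130,90,350,250),'side':(130,120,340,330)})"
```

```text
side 0.93 lid angle [1.527] resid px [ 0.3 -0.1]
  knee 0.65 [225.6896 204.7872] start proj [224.194334   196.54710992] 17mm [224.94806671 196.84651846]
tcp in case mm [-4.09e+01 -2.00e-01  2.57e+02] F [ 0.7 -0.2  0.9] t 14.0
```

View pics/g.png

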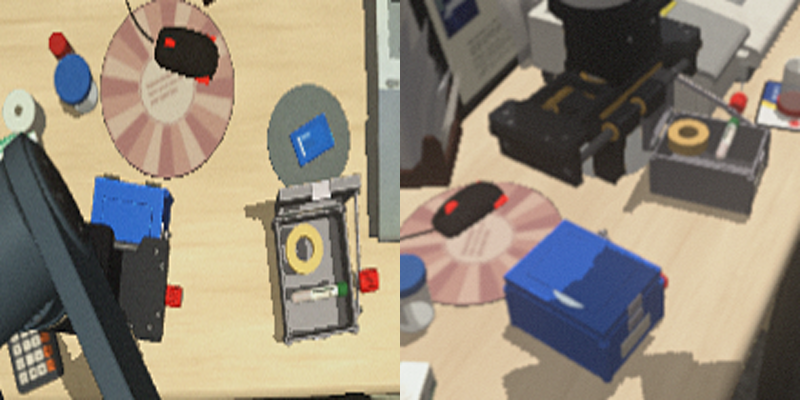

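The picture shows the blue lid flat on its case at (585,270), the grey case open with its stay straight, and the gripper well clear. Handing in.

```bash
python3 -c "
from rig import bot
bot.hand_in();s=bot.read_state();print(s['time_s'],s['force'])"
```

```text
the job is handed in; nothing more can be done
the job is handed in; nothing more can be done
```

I broke the blue stay, shut the blue lid and handed the job in at about 14 s of the 43 s allowed; the hand-in gives no verdict.

- **Stay:** I pressed the red knob down about 18 mm at 4–5 N. I did not measure the fold angle; from the geometry it was about 0.7 rad. The lid came forward about 0.16 rad.
- **Lid:** I pushed it down along its arc onto the stop. The tool met 9 N, then 18 N, at TCP height 107 mm; the height I calculated for a shut lid is 107.1 mm.
- **Last checks:** After the gripper lifted, the side camera put the lid at 1.53 rad. The picture showed the lid flat, the grey case open with its stay straight, and the gripper about 150 mm clear with almost no force on it.
- **Disagreements:** The top camera's one reading of the lid near the end (2.9 rad, with a very poor fit) was wrong because the arm blocked its view, so I ignored it. A small pale patch on the shut lid, roughly above the dish inside, was not explained. The lid still reached its full shut height.

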